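Turn the large filter wheel once round by hand

ROBOT

A 6-joint arm with a two-finger parallel gripper is mounted at the origin on a cart in front of the work surface, level with it; the furniture and walls round the work are solid. World frame = base frame: x ahead of the robot, y to its left, z up, the work surface at z = 0. Lengths are in m, angles in rad, forces in N, time in s.
With the tool pointing down it reaches from about 0.325 to 0.9 m from the base axis. Payload 6.1 kg.
Tool frame: the origin (TCP) lies midway between the tips of the shut fingers; the grasp point (between the pads) lies 19 mm behind it; z points along the fingers, y is the line along which they close (so a half turn about z gives the same grasp; the last joint's range is limited). The gripper opens to 87 mm and grips with 3 to 60 N. Pads are 19 mm wide; open, the fingers measure 117 mm over their backs; the gripper's body (75 mm by 190 mm) begins 51 mm behind the grasp point.
Start: joints at [-1.312, 0.22, 1.526, -0, 1.395, -0.126], TCP at [0.235, -0.579, 0.223] pointing down, gripper open.
Joint ranges: [-2.98, 2.98], [-0.91, 2.08], [0.09, 2.57], [-1.24, 4.39], [0.2, 2.65], [-2.68, 2.68]. Speed limits (rad/s): [2.57, 2.57, 3.01, 3.14, 3.14, 3.14].

INTERFACE

Orientations are given as a unit quaternion [x, y, z, w].
In Python, from workcell import robot, telemetry, camera gives the robot as it stands (robot), with the cameras as plain functions and the readings (telemetry).
- The arm moves only by the tool step_hand, called after "Call:" by a JSON object that holds its "method" and its "body", one argument or row to a line. Schema: {"type":"object","properties":{"moves":{"type":"array","items":{"type":"number"},"minItems":7,"maxItems":56},"clamp_n":{"type":"number"},"only":{"type":"string"},"quiet":{"type":"boolean"},"lines":{"type":"string"}},"required":["moves"],"additionalProperties":false}. moves is one flat list of numbers that holds 1 to 8 rows one after another, with no inner brackets; each row has 7 numbers: a rotation vector rx, ry, rz in rad, then dx, dy, dz in m, then the opening from 0.0 (shut) to 1.0 (fully open); each row shifts and turns the commanded pose from where the row before left it, along the tool's axes as they then stand; what a row does not reach is not made up. A row lasts 1/10 s, in which the tool goes at most 0.05 m and 0.15 rad, less where a joint would pass 70% of its speed; a pose out of reach is approached as far as the arm can. The fingers move at their own pace and stop on an object; clamp_n is the grip in N (left out, the last holds). Time passes only in rows, so rows that do not move let the fingers close. The tool returns the time, the measured TCP pose, the force, the opening and the grip force at its end. only (a regular expression) keeps the lines of the reply that match it, lines (a string "A,B") keeps lines A to B, and quiet returns only ok. Input that does not fit is refused with a message, and nothing moves.
- telemetry.read_state(): the state, without advancing time (a new reading comes with each control period).
- camera(name): name is "scene" or "top" or "wrist"; returns a dict with "img" (384x512x3 uint8, red, green, blue), "mtx" (3x3 intrinsics, pixels), "rvec" (rotation vector, rad) and "tvec" (3), from world to camera coordinates, as OpenCV has them; the wrist camera has in their place "hand_eye" (4x4, takes a point from camera to tool coordinates, whose origin is the TCP and whose axes are the flange's). Camera axes: x right, y down, z forward; pixel columns grow to the right and rows downward; lengths in m; the calibration is good to about 2 mm. A picture is of the moment at which its call begins: read the wrist's pose just before it. There is no depth.
- robot.finish_job(): hands the job in; it is judged then, once.
The state is a dict: "clock": time; "joint_positions": joint angles; "qd": joint speeds; "tau": joint torques, N m; "ee_pos": TCP position; "ee_rot": TCP orientation; "ft_force": force on the tool from outside, world axes, zero at the start; "ft_torque": the same for the moment, N m; "width": opening from 0.0 (shut) to 1.0 (fully open); "grasp_force": force on a finger pad.
Only numpy, scipy, OpenCV 4.12 (cv2) and the standard library are available. Lean on these libraries where they do the work, as an engineer would, in place of code of your own. Each camera call takes 0.05 s, during which the arm holds its last target. There are 200 camera calls.

TASK

Check that the large hand-turned filter wheel runs free: take it by its upright knob, turn it clockwise (seen from above) through one full turn, and leave it at rest with the knob back in line with the index block on its housing, where it started. Leave the smaller filter wheel alone.

Things in the scene. Friction and masses are not known exactly. Their poses are not given: they have to be found in the camera images.
- large_wheel (a joint): angle of the large filter wheel (rad): a level aluminium disc, 170 mm across, top at z = 46 mm, seven flush glass windows, on a fixed round grey housing 190 mm across. Grows clockwise seen from above, never wraps; 0 (start, +-0.12) = knob in line with the index block, 6.283 = one full turn. No stops; about 2 N at the knob turns it; it stays where it is left.
- large_wheel_knob (a point): grip point of the large wheel's knob: upright round black plastic handle, 22 mm across, from z = 49 to 94 mm, 58 mm from the wheel's axis. The point is on the knob's axis at z = 76 mm, 30 mm above the disc. The knob spins freely on its pin, so a gripper can hold it without turning as it goes round.
- large_wheel_hub (a point): on the large wheel's vertical axis, at the disc's top face (z = 46 mm); a flat steel cap 32 mm across stands 5 mm proud here. The index block belongs to the housing: dark steel, 22 x 16 mm, top at z = 42 mm with a white line, centred 102 mm from this axis, just outside the disc.
- small_wheel (a joint): angle (rad) of the smaller filter wheel, to be left alone: same build and same knob, but the disc is 116 mm across with five windows and the knob is 38 mm from its axis. One wheel stands left and one right of the worktop's middle, either way round, each at any yaw.

How it is judged:
On the way:
1. the large wheel has been turned clockwise past half a turn (value of joint large_wheel above 3.14 rad), for 0.1 s.
At the end, for the whole second after the job is handed in: The large wheel has been turned clockwise one full turn and stands still with its knob within 15 degrees (about 15 mm at the knob) of the index block (value of joint large_wheel between 6.02 and 6.55 rad and velocity of joint large_wheel between -0.1 and 0.1 rad/s); the robot touches nothing.
It fails at once if the smaller wheel is turned until its knob is more than 17 degrees away from its own index block (value of joint small_wheel above 0.3 rad or value of joint small_wheel below -0.3 rad).
It also fails if it takes over 48 s, if anything falls off the work surface, if the arm or the gripper's body presses on something with over 40 N, if the wrist force passes 120 N, or if a joint passes its speed limit or range.

## Working session

There is one attempt and no reset: what is moved stays moved. The work goes in short steps, Python scripts to look and compute and a tool call to move; the robot and the scene stay as the last step left them, time stands still between calls to the robot, and variables do not carry over. Pictures are saved under pics/ and viewed, at most 10 in all, crops included, and the job is handed in when it is done.

```bash
ls; mkdir -p pics; python3 - <<'E'
from workcell import robot, telemetry, camera
import cv2,numpy as np
for n in("top","scene"):
    c=camera(n); cv2.imwrite(f"pics/{n}.png",c["img"][:,:,::-1]); np.savez(f"{n}.npz",**c)
s=telemetry.read_state(); print(s["clock"],s["ee_pos"],s["ee_rot"],s["width"])
E
```

```text
pics
workcell.py
0.1 [ 0.23445665 -0.57874571  0.2215326 ] [ 9.81548928e-01  1.91209055e-01 -4.94076066e-05 -8.92366462e-04] 0.9988883616216492
```

View pics/top.png

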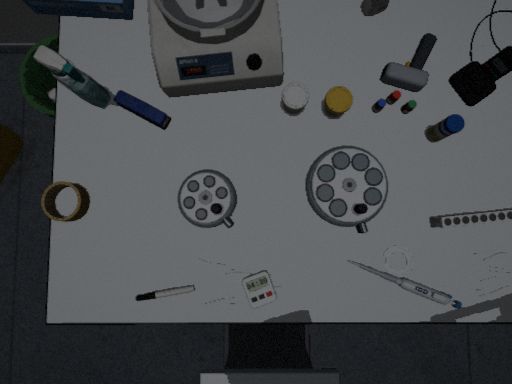

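View pics/scene.png

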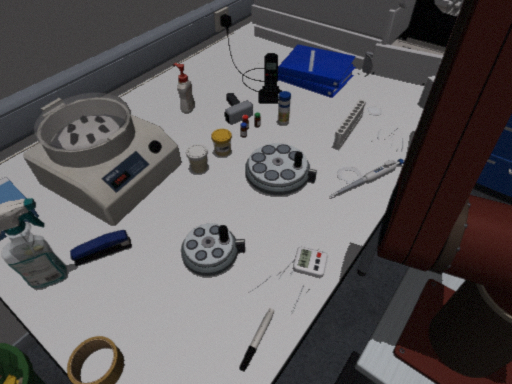

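Top view: the large wheel is on the right, with its hub at about (349,185), knob (361,209) and index block (362,227). The small wheel is on the left, hub at about (206,197). In the scene view the large wheel's hub is at about (278,167) and its knob at (298,158). Next I'll crop both for finer pixels.

```bash
python3 - <<'E'
import cv2,numpy as np
t=np.load("top.npz")["img"][135:240,295:400,::-1]; s=np.load("scene.npz")["img"][130:200,235:335,::-1]
a=cv2.resize(t,None,fx=5,fy=5,interpolation=cv2.INTER_CUBIC); b=cv2.resize(s,None,fx=5,fy=5,interpolation=cv2.INTER_CUBIC)
a=cv2.resize(t,(400,400),interpolation=cv2.INTER_CUBIC); b=cv2.resize(s,(400,280),interpolation=cv2.INTER_CUBIC)
o=np.zeros((400,800,3),np.uint8);o[:,:400]=a;o[:280,400:]=b
cv2.imwrite("pics/crop.png",cv2.convertScaleAbs(o,alpha=1.5))
E
```

```text
(no output)
```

View pics/crop.png

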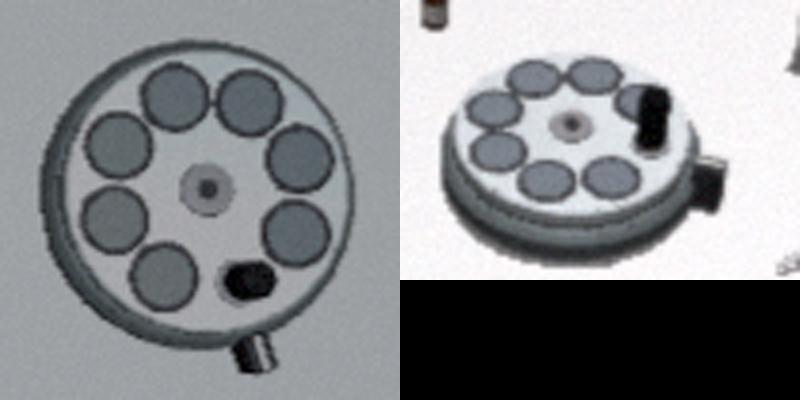

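The crop shows (in crop pixels) the hub cap at (207,189) top and (571,125) scene. The knob's top end is at (264,279) and (655,93), its bottom end at (237,282) and (651,145). The block's top is at (257,350) and (712,164). I'll triangulate these.

```bash
cat >h.py <<'E'
import cv2,numpy as np
def P(c): return c["mtx"]@np.c_[cv2.Rodrigues(c["rvec"])[0],np.ravel(c["tvec"])]
T,S=np.load("top.npz"),np.load("scene.npz")
def tri(a,b):
    X=cv2.triangulatePoints(P(T),P(S),np.array(a,float),np.array(b,float)).ravel();X=X[:3]/X[3]
    e=[ (q:=p@np.r_[X,1])[:2]/q[2]-u for p,u in((P(T),a),(P(S),b))]
    return X,np.round(np.ravel(e),1)
def onz(c,px,z):
    p=P(c);A=np.c_[p[:,:2],-np.r_[px,1]];return np.linalg.solve(A,-(p[:,2]*z+p[:,3]))[:2]
E
python3 - <<'E'
from h import *
np.set_printoptions(precision=4,suppress=True)
for n,a,b,z in(("hub",(207,189),(571,125),.051),("top",(264,279),(655,93),.094),("bot",(237,282),(651,145),.049),("blk",(257,350),(712,164),.042)):
    a=(295+a[0]/3.81-.4,135+a[1]/3.81-.4);b=(235+(b[0]-400)/4-.4,130+b[1]/4-.4)
    print(n,*tri(a,b),onz(T,a,z),onz(S,b,z))
E
```

```text
hub [ 0.575  -0.1796  0.0503] [ 0.2  0.3 -0.3  0. ] [ 0.5756 -0.179 ] [ 0.5739 -0.1795]
top [ 0.5205 -0.2     0.0946] [ 0.  0. -0.  0.] [ 0.5206 -0.2001] [ 0.5208 -0.2007]
bot [ 0.5195 -0.1966  0.0491] [ 0.4  0.6 -0.7  0. ] [ 0.5208 -0.1958] [ 0.5181 -0.1979]
blk [ 0.4786 -0.2091  0.0443] [ 0.7  1.  -1.2  0.1] [ 0.4809 -0.2082] [ 0.477  -0.2136]
```

Call:
{"method": "step_hand", "body": {
  "moves": [0, 0, 0.128, 0, 0, 0, 1, 0, 0, 0.128, 0, 0, 0, 1, 0, 0, 0.129, 0, 0, 0, 1, 0, 0, 0, 0.028, -0.038, 0, 1, 0, 0, 0, 0.028, -0.038, 0, 1, 0, 0, 0, 0.028, -0.038, 0, 1, 0, 0, 0, 0.028, -0.038, 0, 1, 0, 0, 0, 0.028, -0.038, 0, 1],
  "clamp_n": 20
}}

```text
clock: 0.9
ee_pos: [0.3752, -0.3875, 0.2221]
ee_rot: [1.0, -0.0, -0.0, -0.0]
ft_force: [0.8, 0.2, -0.3]
width: 1.001
grasp_force: 0.0
```

Call:
{"method": "step_hand", "body": {
  "moves": [0, 0, 0, 0.029, -0.038, 0.01, 1, 0, 0, 0, 0.029, -0.038, 0.01, 1, 0, 0, 0, 0.029, -0.038, 0.01, 1, 0, 0, 0, 0.029, -0.038, 0.01, 1, 0, 0, 0, 0.029, -0.0375, 0.01, 1, 0, 0, 0, 0, 0, 0, 1, 0, 0, 0, 0, 0, 0, 1]
}}

```text
clock: 1.6
ee_pos: [0.5196, -0.1987, 0.1717]
ee_rot: [1.0, 0.001, -0.001, -0.0]
ft_force: [-0.3, -0.5, 0.5]
width: 1.0
grasp_force: 0.0
```

```bash
python3 - <<'E'
from workcell import robot, telemetry, camera
import cv2,numpy as np
s=telemetry.read_state(); print(s["ee_pos"],s["ee_rot"])
c=camera("wrist"); cv2.imwrite("pics/w1.png",c["img"][:,:,::-1])
X=np.linalg.inv(c["hand_eye"]); R=np.diag([1,-1,-1.]) 
for n,p in(("knobtop",(.5205,-.199,.094)),("knobbot",(.5205,-.197,.049)),("hub",(.575,-.179,.051)),("blk",(.4786,-.209,.042))):
    q=c["mtx"]@(X@np.r_[R.T@(np.array(p)-s["ee_pos"]),1])[:3]; print(n,q[:2]/q[2])
E
```

```text
[ 0.51957389 -0.19868155  0.1717224 ] [ 9.99998654e-01  1.37695033e-03 -8.66599062e-04 -2.13504944e-04]
knobtop [255.91712614 194.12577197]
knobbot [253.83902591 182.01540371]
hub [235.13542258 127.50998324]
blk [265.01051469 218.29035581]
```

View pics/w1.png

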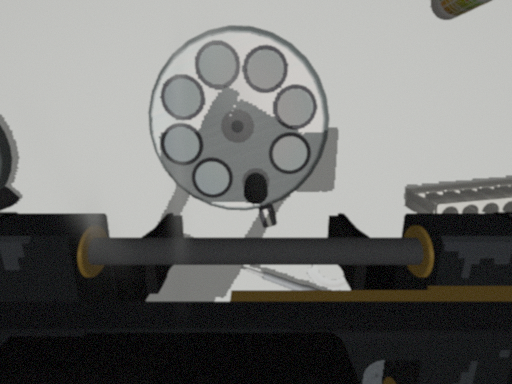

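The wrist view has the knob at (256,188), hub at (237,127) and block at (268,216), all within about 3 px of the prediction. I'll descend and grip.

Call:
{"method": "step_hand", "body": {
  "moves": [0, 0, 0, 0.001, 0, 0.03, 1, 0, 0, 0, 0, 0, 0.03, 1, 0, 0, 0, 0, 0, 0.03, 1, 0, 0, 0, 0, 0, 0.021, 1, 0, 0, 0, 0, 0, 0, 1, 0, 0, 0, 0, 0, 0, 0, 0, 0, 0, 0, 0, 0, 0, 0, 0, 0, 0, 0, 0, 0],
  "clamp_n": 20
}}

```text
clock: 2.45
ee_pos: [0.5218, -0.2009, 0.0635]
ee_rot: [1.0, -0.0, 0.001, 0.001]
ft_force: [-0.4, -0.3, 0.3]
width: 0.811
grasp_force: 0.0
```

Call:
{"method": "step_hand", "body": {
  "moves": [0, 0, 0, 0, 0, 0, 0, 0, 0, 0, 0, 0, 0, 0, 0, 0, 0, 0, 0, 0, 0]
}}

```text
clock: 2.75
ee_pos: [0.5209, -0.1998, 0.0619]
ee_rot: [1.0, -0.0, 0.0, 0.0]
ft_force: [-0.6, -0.6, -0.5]
width: 0.539
grasp_force: 0.0
```

Call:
{"method": "step_hand", "body": {
  "moves": [0, 0, 0, 0, 0, 0, 0, 0, 0, 0, 0, 0, 0, 0, 0, 0, 0, 0, 0, 0, 0, 0, 0, 0, 0, 0, 0, 0, 0, 0, 0, 0, 0, 0, 0, 0, 0, 0, 0, 0, 0, 0]
}}

```text
clock: 3.35
ee_pos: [0.5207, -0.1997, 0.0615]
ee_rot: [1.0, -0.0, -0.0, -0.0]
ft_force: [0.2, 0.5, 0.9]
width: 0.24
grasp_force: 20.0
```

```bash
python3 -c "
import numpy as np
a0=np.arctan2(-.020,-.0545)
a=a0-np.radians(10)*np.arange(37)
p=.058*np.c_[np.cos(a),np.sin(a)];d=np.diff(p,axis=0)
print(np.round(p[::4]+[.575,-.1795],4).tolist());print(np.round(d*[1,-1],4).tolist())"
```

```text
[[0.5206, -0.1995], [0.5204, -0.1598], [0.5459, -0.1293], [0.5849, -0.1224], [0.6193, -0.1421], [0.633, -0.1793], [0.6195, -0.2167], [0.5852, -0.2366], [0.5461, -0.2298], [0.5206, -0.1995]]
[[-0.0026, -0.0098], [-0.0009, -0.0101], [0.0009, -0.0101], [0.0026, -0.0098], [0.0042, -0.0092], [0.0058, -0.0083], [0.0071, -0.0072], [0.0083, -0.0058], [0.0092, -0.0043], [0.0098, -0.0026], [0.0101, -0.0009], [0.0101, 0.0009], [0.0098, 0.0026], [0.0092, 0.0042], [0.0083, 0.0058], [0.0072, 0.0071], [0.0058, 0.0083], [0.0043, 0.0092], [0.0026, 0.0098], [0.0009, 0.0101], [-0.0009, 0.0101], [-0.0026, 0.0098], [-0.0042, 0.0092], [-0.0058, 0.0083], [-0.0071, 0.0072], [-0.0083, 0.0058], [-0.0092, 0.0043], [-0.0098, 0.0026], [-0.0101, 0.0009], [-0.0101, -0.0009], [-0.0098, -0.0026], [-0.0092, -0.0042], [-0.0083, -0.0058], [-0.0072, -0.0071], [-0.0058, -0.0083], [-0.0043, -0.0092]]
```

Gripped: width 0.24 is about 21 mm. First 40°, then I'll check.

Call:
{"method": "step_hand", "body": {
  "moves": [0, 0, 0, -0.0026, -0.0098, 0, 0, 0, 0, 0, -0.0009, -0.0101, 0, 0, 0, 0, 0, 0.0009, -0.0101, 0, 0, 0, 0, 0, 0.0026, -0.0098, 0, 0, 0, 0, 0, 0, 0, 0, 0]
}}

```text
clock: 3.85
ee_pos: [0.522, -0.1585, 0.0615]
ee_rot: [1.0, 0.0, 0.001, 0.0]
ft_force: [6.8, -1.0, -6.9]
width: 0.244
grasp_force: 20.0
```

Call:
{"method": "step_hand", "body": {
  "moves": [0, 0, 0, 0.0042, -0.0092, 0, 0, 0, 0, 0, 0.0058, -0.0083, 0, 0, 0, 0, 0, 0.0071, -0.0072, 0, 0, 0, 0, 0, 0.0083, -0.0058, 0, 0, 0, 0, 0, 0.0092, -0.0043, 0, 0, 0, 0, 0, 0.0098, -0.0026, 0, 0, 0, 0, 0, 0.0101, -0.0009, 0, 0, 0, 0, 0, 0.0101, 0.0009, 0, 0]
}}

```text
clock: 4.65
ee_pos: [0.5843, -0.1234, 0.0614]
ee_rot: [1.0, 0.0, -0.001, 0.001]
ft_force: [-5.0, -9.0, 0.6]
width: 0.244
grasp_force: 20.0
```

Call:
{"method": "step_hand", "body": {
  "moves": [0, 0, 0, 0.0098, 0.0026, 0, 0, 0, 0, 0, 0.0092, 0.0042, 0, 0, 0, 0, 0, 0.0083, 0.0058, 0, 0, 0, 0, 0, 0.0072, 0.0071, 0, 0, 0, 0, 0, 0.0058, 0.0083, 0, 0, 0, 0, 0, 0.0043, 0.0092, 0, 0, 0, 0, 0, 0.0026, 0.0098, 0, 0, 0, 0, 0, 0.0009, 0.0101, 0, 0]
}}

```text
clock: 5.45
ee_pos: [0.6337, -0.1797, 0.0615]
ee_rot: [1.0, 0.0, 0.0, -0.0]
ft_force: [-2.2, 4.0, 1.7]
width: 0.248
grasp_force: 20.0
```

Call:
{"method": "step_hand", "body": {
  "moves": [0, 0, 0, -0.0009, 0.0101, 0, 0, 0, 0, 0, -0.0026, 0.0098, 0, 0, 0, 0, 0, -0.0042, 0.0092, 0, 0, 0, 0, 0, -0.0058, 0.0083, 0, 0, 0, 0, 0, -0.0071, 0.0072, 0, 0, 0, 0, 0, -0.0083, 0.0058, 0, 0, 0, 0, 0, -0.0092, 0.0043, 0, 0, 0, 0, 0, -0.0098, 0.0026, 0, 0]
}}

```text
clock: 6.25
ee_pos: [0.5846, -0.2382, 0.0615]
ee_rot: [1.0, -0.0, 0.0, 0.001]
ft_force: [3.9, -0.7, -2.9]
width: 0.242
grasp_force: 20.0
```

Call:
{"method": "step_hand", "body": {
  "moves": [0, 0, 0, -0.0101, 0.0009, 0, 0, 0, 0, 0, -0.0101, -0.0009, 0, 0, 0, 0, 0, -0.0098, -0.0026, 0, 0, 0, 0, 0, -0.0092, -0.0042, 0, 0, 0, 0, 0, -0.0083, -0.0058, 0, 0, 0, 0, 0, -0.0072, -0.0071, 0, 0, 0, 0, 0, -0.0058, -0.0083, 0, 0, 0, 0, 0, -0.0043, -0.0092, 0, 0]
}}

```text
clock: 7.05
ee_pos: [0.5203, -0.1988, 0.0616]
ee_rot: [1.0, -0.0, 0.0, -0.0]
ft_force: [5.2, -2.1, -4.9]
width: 0.242
grasp_force: 20.0
```

Call:
{"method": "step_hand", "body": {
  "moves": [0, 0, 0, 0, 0, 0, 0, 0, 0, 0, 0, 0, 0, 0, 0, 0, 0, 0, 0, 0, 0, 0, 0, 0, 0, 0, 0, 0]
}}

```text
clock: 7.45
ee_pos: [0.5207, -0.1996, 0.0615]
ee_rot: [1.0, -0.0, -0.0, -0.0]
ft_force: [0.3, 2.0, -0.8]
width: 0.245
grasp_force: 20.0
```

Back at the start pose. Release fully, then rise straight up and look.

Call:
{"method": "step_hand", "body": {
  "moves": [0, 0, 0, 0, 0, 0, 1, 0, 0, 0, 0, 0, 0, 1, 0, 0, 0, 0, 0, 0, 1, 0, 0, 0, 0, 0, 0, 1, 0, 0, 0, 0, 0, 0, 1, 0, 0, 0, 0, 0, 0, 1, 0, 0, 0, 0, 0, 0, 1, 0, 0, 0, 0, 0, 0, 1]
}}

```text
clock: 8.25
ee_pos: [0.5206, -0.1999, 0.0615]
ee_rot: [1.0, -0.0, -0.0, 0.0]
ft_force: [-0.6, 0.3, -1.1]
width: 0.882
grasp_force: 0.0
```

Call:
{"method": "step_hand", "body": {
  "moves": [0, 0, 0, 0, 0, 0, 1, 0, 0, 0, 0, 0, 0, 1, 0, 0, 0, 0, 0, -0.02, 1, 0, 0, 0, 0, 0, -0.04, 1, 0, 0, 0, 0, 0, -0.04, 1, 0, 0, 0, 0, 0, -0.03, 1, 0, 0, 0, 0, 0, 0, 1, 0, 0, 0, 0, 0, 0, 1]
}}

```text
clock: 9.05
ee_pos: [0.5211, -0.2001, 0.1923]
ee_rot: [1.0, -0.0, 0.001, 0.0]
ft_force: [-0.4, 0.1, -0.8]
width: 0.998
grasp_force: 0.0
```

```bash
python3 - <<'E'
from workcell import robot, telemetry, camera
import cv2,numpy as np
t=camera("top")["img"][135:240,170:400,::-1]; w=camera("wrist")["img"][:,:,::-1]
o=np.zeros((480,690,3),np.uint8);o[:315]=cv2.resize(t,(690,315),interpolation=cv2.INTER_CUBIC)
o[315:,:330]=w[80:245,100:430]
cv2.imwrite("pics/end.png",cv2.convertScaleAbs(o,alpha=1.4))
E
```

```text
(no output)
```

View pics/end.png

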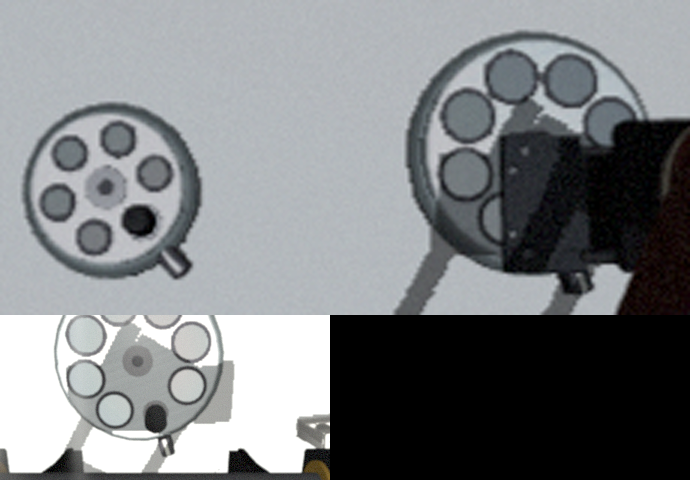

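The wrist crop shows the knob at (155,415), in line between the hub (138,361) and the block (166,443), as at the start. The small wheel's knob is still at its block, and the gripper is clear above. Handing in.

```bash
python3 -c "
from workcell import robot, telemetry, camera
print(robot.finish_job())"
```

```text
the job is handed in; nothing more can be done
None
```

I turned the large wheel one full clockwise turn by its knob and left it at rest, with the knob back in line with the index block and the gripper clear. The small wheel was not touched, and I handed the job in at about 9 s (no verdict was returned).

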